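# Index the stop of a spring length gauge one notch shorter

### The arm

A 6-joint arm with a two-finger parallel gripper is mounted at the origin on a cart in front of the work surface, level with it; the furniture and walls round the work are solid. World frame = base frame: x ahead of the robot, y to its left, z up, the work surface at z = 0. Lengths are in m, angles in rad, forces in N, time in s.
With the tool pointing down it reaches from about 0.325 to 0.85 m from the base axis. Payload 15.5 kg.
Tool frame: the origin (TCP) lies midway between the tips of the shut fingers; the grasp point (between the pads) lies 19 mm behind it; z points along the fingers, y is the line along which they close (so a half turn about z gives the same grasp; the last joint's range is limited). The gripper opens to 91 mm and grips with 3 to 60 N. Pads are 32 mm wide; open, the fingers measure 118 mm over their backs; the gripper's body (76 mm by 178 mm) begins 60 mm behind the grasp point.
Start: joints at [-1.298, 0.494, 1.345, -0, 1.302, -0.096], TCP at [0.225, -0.583, 0.214] pointing down, gripper open.
Joint ranges: [-2.91, 2.91], [-0.82, 2.16], [0.22, 2.67], [-1.22, 4.37], [0.12, 2.79], [-3.08, 3.08]. Speed limits (rad/s): [1.89, 1.89, 2.57, 3.01, 3.01, 3.01].

### API

Orientations are given as a rotation vector (axis times angle).
In Python, from plant import * gives the robot as it stands.
- The arm moves only by the tool move_arm, never from a script. Its argument "moves" is a list of rows, each a list of 3 entries, a list of its own where there are three numbers: the shift along the world's x, y, z as a fraction of full scale, then the turn, a rotation vector about the world's x, y, z as a fraction of full scale, then the opening, from -1 (shut) to 1 (fully open). In form: [[[dx, dy, dz], [ax, ay, az], fingers], ...]. A call has 1 to 8 rows; each row is the pose to reach, as a shift and turn from the pose commanded when the call began, turning the shorter way round; what a row does not reach only later rows make up. Full scale, the value 1, is 0.3 m for a shift and pi rad for a turn. A row lasts 1/10 s, in which the tool goes at most 50 mm and 8.59 degrees, less where a joint would pass 70% of its speed; a pose out of reach is approached as far as the arm can. A call with a number of a shift or a turn outside -1 to 1 is refused whole. A call with a gripper value outside its range is refused whole. The fingers move at their own pace and stop on an object; "squeeze" is the grip in N (left out, the last holds). Time passes only in rows, so rows that repeat a pose let the fingers close. It gives the time, the measured TCP pose, the force, the opening and the grip force at its end, in the units of the state.
- sense(): the state, without advancing time (a new reading comes with each control period).
- grab_frame(name): name is "side" or "top"; returns a dict with "image" (400x640x3 uint8, blue, green, red), "fx", "fy", "cx", "cy" (pixels), "R" (3x3) and "t" (3): a world point X has camera coordinates R X + t. Camera axes: x right, y down, z forward; pixel columns grow to the right and rows downward; lengths in m; the calibration is good to about 2 mm. A picture is of the moment at which its call begins. There is no depth.
- hand_in(): hands the job in; it is judged then, once.
The state is a dict: "time_s": time; "joints": joint angles; "joint_velocities": joint speeds; "tau": joint torques, N m; "tcp_pos": TCP position; "ee_rot": TCP orientation; "contact_force": force on the tool from outside, world axes, zero at the start; "wrist_torque": the same for the moment, N m; "width": finger opening in m; "grasp_force": force on a finger pad.
Only numpy, scipy, OpenCV 4.12 (cv2) and the standard library are available. Lean on these libraries where they do the work, as an engineer would, in place of code of your own. Each camera call takes 0.05 s, during which the arm holds its last target. There are 200 camera calls.

### The job

Change the spring length gauge over to its next shorter setting: first take out the long spring still lying in it and lay it down in the empty metal tray. Then squeeze the latch tab against the grip post of the stop carriage, slide the carriage one notch towards the fixed anvil and let go so that the latch drops fully into that notch. Leave the ring gauge and the small carton where they are.

Things in the scene. Friction and masses are not known exactly. Their poses are not given: they have to be found in the camera images.
- length_gauge: Spring length gauge, screwed down: aluminium base 160 (x) x 260 (y) x 12 mm. Origin under its centre; x away from the robot, y along the gauge to the robot's left, towards the fixed anvil. Along its back two round rods (12 mm thick, centres at x = 21 and 49 mm, tops 26 mm high) carry a spring lying along y, axis at x = 35, z = 44 mm; along its front runs the notched steel rail.
- anvil_face (a point): Centre of the face of the fixed anvil (block 56 mm wide, 70 mm high) at the gauge's left end, on the spring's axis, 44 mm above the bench. Axes as the gauge's.
- next_notch (a point): Top front edge of the steel rail at the notch where the latch has to go. The rail is 25 mm wide (to +x from here), its top 40 mm above the bench; its front face has four notches 11 mm wide, 30 mm apart along y, each with a dark line on the rail's top: one 30 mm nearer the anvil than this, one (the present one) 30 mm farther, one 60 mm farther.
- stop_slide (a joint): Position of the stop carriage along the rail, m, growing towards the anvil (gauge's +y): 0 in the notch where it starts (110 mm between stop and anvil, about 1.5 mm of play either way), 0.030 in the next notch (80 mm), 0.060 in the last, -0.030 in the one behind. About 2 N of friction with the latch out, 3 to 5 N with its pin riding on the rail; locked while the latch is in a notch.
- latch_tab (a joint): Angle of the rocker latch, rad: 0 with its rounded pin fully in a notch, about 0.24 with the pin riding on the rail between notches, 0.32 squeezed fully (pin 2 mm clear). Spring: 4 N at the tab's top to start, 8.5 N fully squeezed. Let go within 3 mm of a notch, the pin drops in by itself; elsewhere it rides on the rail and drops in when the carriage is slid over a notch.
- latch_grip (a point): Where to squeeze, on the carriage: 100 mm above the bench, axes as the gauge's. The fixed black post (32 mm wide, top at 118 mm) has its back face 17 mm to +x of this point; the black tab (30 mm wide, hinged at 60 mm, same top) has its front face 29 mm to -x when released, 17 mm when squeezed. Squeeze along x (47 to 34 mm over both), slide along y. Carriage deck at 63 mm.
- stop_face (a point): Centre of the face of the stop that looks towards the anvil, on the spring's axis (44 mm above the bench); moves with the carriage, 25 mm in +y of the latch grip. The stop arm's top is 66 mm high.
- long_spring: The long wire spring, 43 mm in diameter, 104 mm long, about 50 g, lying on the rods between stop and anvil. Origin at the centre of the end that lies towards the anvil; its own z runs along the spring's axis, away from the anvil. It is stiff enough to be gripped across the coil like a solid cylinder.
- spring_mid (a point): Middle of the long spring, on its axis, 52 mm from either end. Axes as the spring's (z along the spring).
- tray: Empty shallow aluminium tray, held to the bench, outside 180 (x) x 140 (y) x 24 mm high, walls 3 mm, black rubber floor 4.5 mm above the bench. Origin under its centre, z up. The spring may roll in it.
- ring_gauge: Steel ring gauge lying flat in front of the gauge, 52 mm across, 16 mm high; origin under its centre. Not to be disturbed.
- carton: Small grey carton standing behind the tray, 64 x 64 x 70 mm; origin under its centre. Not to be disturbed.

How it is judged:
On the way, in this order (a step that is already met when the one before it is completed fails the run):
1. the long spring lies in the tray, let go (x of spring_mid in the frame of tray between -0.08 and 0.08 m and y of spring_mid in the frame of tray between -0.06 and 0.06 m and z of spring_mid in the frame of tray below 0.035 m and angle between spring_mid's own z axis and vertical between 1.3 and 1.84 rad and contact force between the fingers and long_spring below 0.2 N), for 0.2 s.
2. the carriage is on its way from its notch to the next one with the latch swung out (value of joint latch_tab above 0.15 rad and value of joint stop_slide between 0.004 and 0.026 m).
At the end, for the whole second after the job is handed in: The stop carriage stands in the next notch towards the anvil (slide at 0.030 m, within 4 mm) with the latch dropped in (below 0.06 rad); the long spring lies in the tray, inside its walls and lying down, at rest (under 0.03 m/s) (value of joint stop_slide between 0.026 and 0.034 m and value of joint latch_tab below 0.06 rad and velocity of joint stop_slide between -0.01 and 0.01 m/s and x of spring_mid in the frame of tray between -0.08 and 0.08 m and y of spring_mid in the frame of tray between -0.06 and 0.06 m and z of spring_mid in the frame of tray below 0.035 m and angle between spring_mid's own z axis and vertical between 1.3 and 1.84 rad and linear speed of long_spring below 0.03 m/s); the robot touches nothing.
It fails at once if the ring gauge is pushed more than 30 mm from its place (distance of ring_gauge from where it was at the start of the episode above 0.03 m).
It fails at once if the small carton is pushed more than 30 mm from its place (distance of carton from where it was at the start of the episode above 0.03 m).
It also fails if it takes over 58 s, if anything falls off the work surface, if the arm or the gripper's body presses on something with over 40 N, if the wrist force passes 120 N, or if a joint passes its speed limit or range.

## Working session

There is one attempt and no reset: what is moved stays moved. The work goes in short steps, Python scripts to look and compute and a tool call to move; the robot and the scene stay as the last step left them, time stands still between calls to the robot, and variables do not carry over. Pictures are saved under pics/ and viewed, at most 10 in all, crops included, and the job is handed in when it is done.

Besides the shell and the picture viewer there is one more tool, called after "Emit:" by a JSON object that holds its "method" and its "body". move_arm: Moves the arm, as the interface text tells. Shift numbers are shares of 0.3 m and turn numbers shares of pi rad, none past 1 either way. Its arguments: {"type":"object","properties":{"moves":{"type":"array"},"squeeze":{"type":"number"}},"required":["moves"]}

```bash
mkdir -p pics
python3 - <<'E'
from plant import *
import cv2,numpy as np
for n in("side","top"):
    f=grab_frame(n);cv2.imwrite(f"pics/{n}0.png",f["image"])
    R=np.array(f["R"]);print(n,f["fx"],f["fy"],f["cx"],f["cy"],R.round(4).tolist(),np.array(f["t"]).round(4),(-R.T@f["t"]).round(3))
s=sense();print(s["tcp_pos"],s["ee_rot"],s["time_s"],s["width"])
E
```

```text
side 388.94537578487854 388.94537578487854 317.85068858781585 201.1631327951096 [[0.9999, -0.0035, 0.0161], [0.0108, -0.5977, -0.8017], [0.0124, 0.8017, -0.5976]] [-0.5382  0.0127  1.3229] [ 0.522 -1.055  0.809]
top 423.7620785716473 423.7620785716473 312.82603887791976 194.62101933534498 [[0.0167, -0.9999, -0.0024], [-0.994, -0.0163, -0.1083], [0.1083, 0.0042, -0.9941]] [-0.0765  0.5272  1.1429] [ 0.402 -0.073  1.193]
[ 0.22523277 -0.58266146  0.21340863] [-3.08731176e+00 -5.75811633e-01  1.19593644e-04] 0.1 0.09123147004748876
```

View pics/top0.png

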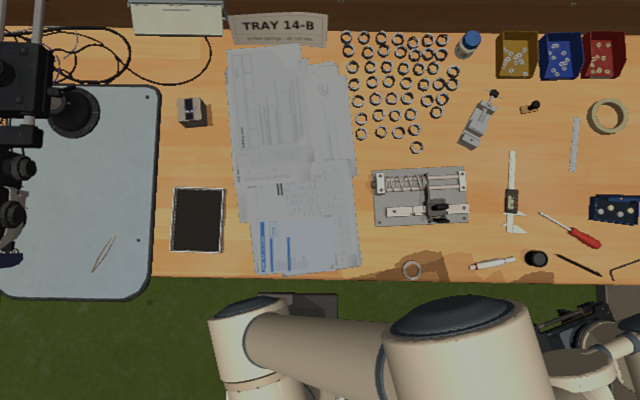

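View pics/side0.png

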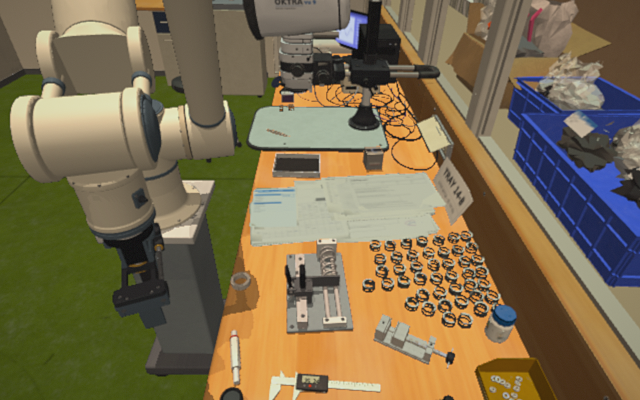

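The top view shows the gauge around px (420,196), the tray around (198,220), the carton at (192,111) and the ring gauge at (411,270). I'll enlarge these areas.

Run:
```python
import cv2
i=cv2.imread("pics/top0.png");cv2.imwrite("pics/c1.png",cv2.resize(i[160:235,365:475],None,fx=7,fy=7,interpolation=cv2.INTER_CUBIC))
a=cv2.imread("pics/side0.png")
cv2.imwrite("pics/c2.png",cv2.resize(a[230:340,275:365],None,fx=5,fy=5,interpolation=cv2.INTER_CUBIC))
```

```text
(no output)
```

View pics/c1.png

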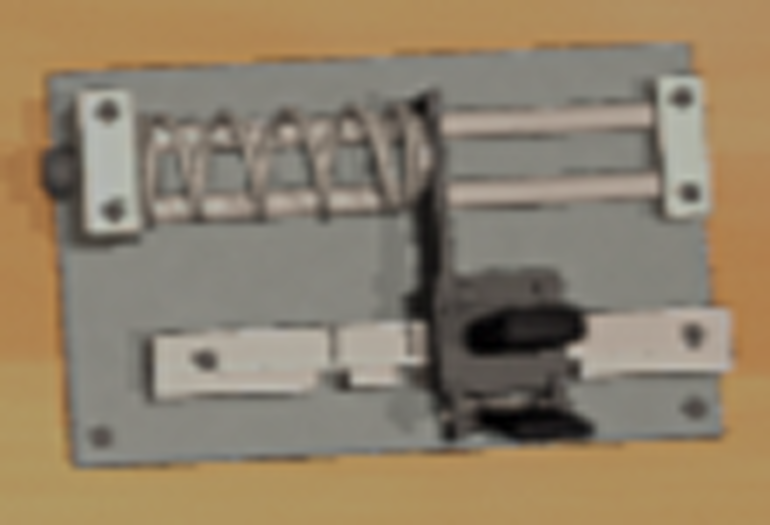

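View pics/c2.png

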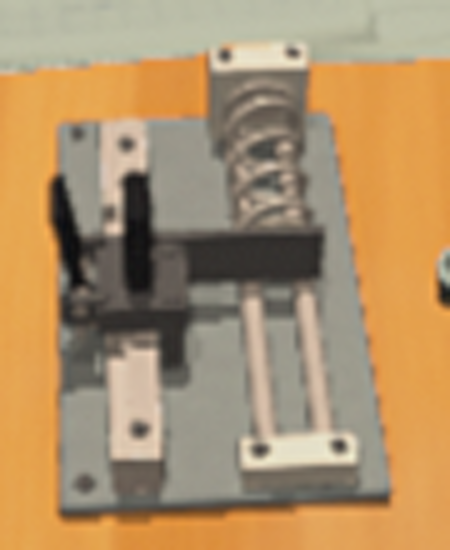

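The top crop shows the base-plate corners at (48,75), (692,44), (74,466) and (720,437), with the spring running from u=145 to 435. The side crop shows the base corners, the post at (137,180) and the tab at (62,180). Next I fit the poses.

```bash
cat > h.py <<'E'
from plant import *
import numpy as np
from scipy.optimize import least_squares
def proj(f,X):
    c=np.asarray(X)@np.array(f["R"]).T+f["t"];return np.c_[f["fx"]*c[:,0]/c[:,2]+f["cx"],f["fy"]*c[:,1]/c[:,2]+f["cy"]]
def back(f,uv,z):
    R=np.array(f["R"]);o=-R.T@f["t"];d=R.T@[(uv[0]-f["cx"])/f["fx"],(uv[1]-f["cy"])/f["fy"],1];return o+d*(z-o[2])/d[2]
def place(p,L):
    c,s=np.cos(p[2]),np.sin(p[2]);L=np.asarray(L,float);return np.c_[p[0]+c*L[:,0]-s*L[:,1],p[1]+s*L[:,0]+c*L[:,1],L[:,2]]
E
python3 - <<'E'
from h import *
t=grab_frame("top");s=grab_frame("side")
L=np.array([[80,130,12],[80,-130,12],[-80,130,12],[-80,-130,12]])/1e3
T=np.array([[48,75],[692,44],[74,466],[720,437]])/7+[365,160]-.43
S=np.array([[335,115],[388,488],[58,122],[62,503]])/5+[275,230]-.4
for w in((1,0),(0,1),(1,1)):
    r=least_squares(lambda p:np.r_[w[0]*(proj(t,place(p,L))-T).ravel(),w[1]*(proj(s,place(p,L))-S).ravel()],[.4,-.3,0]);print(w,r.x.round(4),r.fun.round(1))
p=r.x
ct=lambda u,v:np.array([u,v])/7+[365,160]-.43
cs=lambda u,v:np.array([u,v])/5+[275,230]-.4
def g(X): # into gauge
    d=X[:2]-p[:2];c,q=np.cos(p[2]),np.sin(p[2]);return (1e3*np.array([c*d[0]+q*d[1],-q*d[0]+c*d[1]])).round(1)
print("post top T",g(back(t,ct(527,328),.118)),"tab",g(back(t,ct(535,424),.118)),"stop arm face edge top",g(back(t,ct(420,105),.066)),"anvil top face",g(back(t,ct(135,160),.07)))
print("post top S",g(back(s,cs(137,178),.118)),"tab",g(back(s,cs(62,180),.118)))
print("notches",g(back(t,ct(332,370),.04)),g(back(t,ct(415,370),.04)), "rail edge", g(back(t,ct(240,395),.04)))
M=np.array([[90,70,24],[90,-70,24],[-90,70,24],[-90,-70,24]])/1e3
U=np.array([[175,187],[226,188],[170,251],[222,254]])
r=least_squares(lambda q:(proj(t,place(q,M))-U).ravel(),[.4,.3,0]);print("tray",r.x.round(4),r.fun.round(1))
print("ring",back(t,(411,270),.016),"carton",back(t,(191,111),.07))
E
```

```text
(1, 0) [ 0.5316 -0.3661  0.0617] [-0.1 -0.5 -0.1 -0.2 -0.4  0.4  0.7  0.3 -0.  -0.   0.   0.  -0.  -0.
 -0.   0. ]
(0, 1) [ 0.5335 -0.3652  0.0577] [-0.  -0.  -0.  -0.  -0.  -0.   0.  -0.  -0.3 -1.   1.   0.6  0.3 -0.7
 -0.9  0.5]
(1, 1) [ 0.5326 -0.3657  0.0601] [-0.2 -0.9 -0.2 -0.5 -0.6 -0.   0.5  0.  -0.7 -0.9  0.7  0.7 -0.2 -0.5
 -1.2  0.7]
post top T [-40.3 -23.5] tab [-75.2 -23.7] stop arm face edge top [50.7 -4.6] anvil top face [ 33.7 106.7]
post top S [-37.5 -21. ] tab [-73.9 -20.6]
notches [-48.1  30. ] [-49.5  -2.2] rail edge [-56.2  66.4]
tray [ 0.4541  0.2472 -0.0227] [ 0.4 -0.6 -0.4  0.4  0.5  0.6 -0.5 -0.4]
ring [ 0.32650146 -0.34005989  0.016     ] carton [0.74778054 0.26803243 0.07      ]
```

Emit:
{"method": "move_arm", "body": {"moves": [[[0.1, 0.08, 0], [0, 0, 0.04], 1], [[0.25, 0.2, 0], [0, 0, 0.085], 1], [[0.4, 0.32, 0], [0, 0, 0.13], 1], [[0.55, 0.43, 0], [0, 0, 0.175], 1], [[0.7, 0.56, 0], [0, 0, 0.22], 1], [[0.83, 0.67, 0], [0, 0, 0.265], 1], [[0.95, 0.76, 0], [0, 0, 0.31], 1], [[1, 0.85, 0], [0, 0, 0.355], 1]], "squeeze": 20}}

```text
time_s: 1.0
tcp_pos: [0.5231, -0.3318, 0.2138]
ee_rot: [2.309, 2.129, 0.0]
contact_force: [1.1, -1.9, -0.7]
width: 0.0912
grasp_force: 0.0
```

```bash
cat > go.py <<'E'
import sys
from h import *
from scipy.spatial.transform import Rotation as Ro
x,y,z,yaw=map(float,sys.argv[1:5]);s=sense()
q=Ro.from_rotvec([np.pi,0,0]);q=Ro.from_rotvec([0,0,yaw+np.pi/2])*q
c=[((Ro.from_rotvec([0,0,k])*q)*Ro.from_rotvec(s["ee_rot"]).inv()).as_rotvec() for k in(0,np.pi)]
c=min(c,key=np.linalg.norm)
print("pos",np.round(s["tcp_pos"],4),"shift",((np.array([x,y,z])-s["tcp_pos"])/.3).round(4),"turn",(c/np.pi).round(4),"t",s["time_s"],"F",np.round(s["contact_force"],1),"w",s["width"],s["grasp_force"])
E
python3 go.py .564 -.313 .15 .06
```

```text
pos [ 0.5231 -0.3318  0.2138] shift [ 0.1363  0.0626 -0.2127] turn [0.0001 0.0001 0.0449] t 1.0 F [ 1.1 -1.9 -0.7] w 0.09120429264294054 0.0
```

Emit:
{"method": "move_arm", "body": {"moves": [[[0.07, 0.03, -0.1], [0, 0, 0.04], 1], [[0.13, 0.05, -0.2], [0, 0, 0.047], 1], [[0.13, 0.05, -0.35], [0, 0, 0.047], 1], [[0.13, 0.05, -0.35], [0, 0, 0.047], 1], [[0.13, 0.05, -0.35], [0, 0, 0.047], 1]]}}

```text
time_s: 1.5
tcp_pos: [0.5598, -0.3179, 0.1093]
ee_rot: [-2.152, -2.287, 0.0]
contact_force: [1.1, -1.1, 1.0]
width: 0.0915
grasp_force: 0.0
```

```bash
python3 go.py .564 -.313 .027 .06
python3 - <<'E'
from h import *
import cv2
f=grab_frame("side")["image"][210:350,260:400];g=grab_frame("top")["image"][140:240,360:480]
cv2.imwrite("pics/d1.png",np.hstack([cv2.resize(f,(400,400),interpolation=2),cv2.resize(g,(400,400*100//120),interpolation=2) if 0 else cv2.copyMakeBorder(cv2.resize(g,(400,333),interpolation=2),0,67,0,0,0)]))
E
```

```text
pos [ 0.5598 -0.3179  0.1093] shift [ 0.0138  0.0162 -0.2742] turn [-0.0003 -0.0004 -0.0002] t 1.5 F [ 1.1 -1.1  1. ] w 0.09152962402020218 0.0
```

View pics/d1.png

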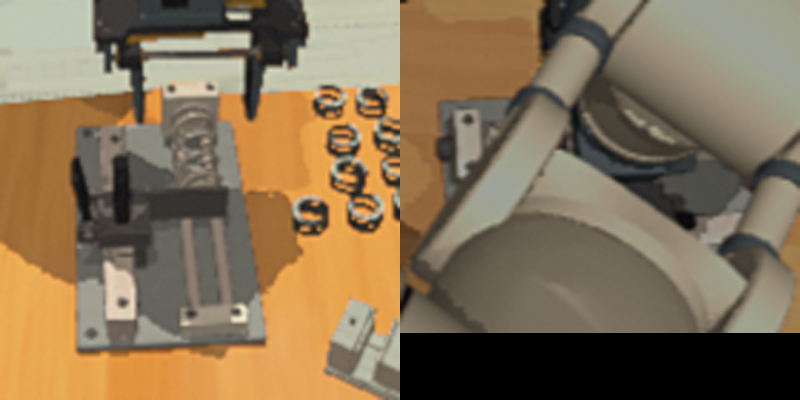

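The side crop shows the fingers (u 140 and 252) straddling the spring (u about 195), level with the anvil. I'll go down in two stages.

Emit:
{"method": "move_arm", "body": {"moves": [[[0.012, 0.012, -0.05], [0, 0, 0], 1], [[0.012, 0.012, -0.1], [0, 0, 0], 1], [[0.012, 0.012, -0.1], [0, 0, 0], 1]]}}

```text
time_s: 1.9
tcp_pos: [0.5628, -0.3136, 0.0769]
ee_rot: [-2.151, -2.286, 0.001]
contact_force: [-0.5, 0.4, -1.2]
width: 0.0912
grasp_force: 0.0
```

```bash
python3 go.py .564 -.313 .027 .06
```

```text
pos [ 0.5628 -0.3136  0.0769] shift [ 0.0041  0.0018 -0.1663] turn [-0.0005 -0.0008 -0.0003] t 1.9 F [-0.5  0.4 -1.2] w 0.09117794825640896 0.0
```

Emit:
{"method": "move_arm", "body": {"moves": [[[0.003, 0, -0.06], [0, 0, 0], 1], [[0.003, 0, -0.12], [0, 0, 0], 1], [[0.003, 0, -0.165], [0, 0, 0], 1], [[0.003, 0, -0.165], [0, 0, 0], 1], [[0.003, 0, -0.165], [0, 0, 0], 1]]}}

```text
time_s: 2.4
tcp_pos: [0.5648, -0.3144, 0.0296]
ee_rot: [-2.153, -2.288, 0.0]
contact_force: [1.5, -0.2, -0.3]
width: 0.0909
grasp_force: 0.0
```

Emit:
{"method": "move_arm", "body": {"moves": [[[0, 0, 0], [0, 0, 0], -1], [[0, 0, 0], [0, 0, 0], -1], [[0, 0, 0], [0, 0, 0], -1], [[0, 0, 0], [0, 0, 0], -1], [[0, 0, 0], [0, 0, 0], -1], [[0, 0, 0], [0, 0, 0], -1], [[0, 0, 0], [0, 0, 0], -1], [[0, 0, 0], [0, 0, 0], -1]], "squeeze": 15}}

```text
time_s: 3.2
tcp_pos: [0.5639, -0.3143, 0.0294]
ee_rot: [-2.152, -2.287, 0.001]
contact_force: [-5.2, -1.0, 4.8]
width: 0.0419
grasp_force: 15.0
```

Emit:
{"method": "move_arm", "body": {"moves": [[[0, 0, 0.03], [0, 0, 0], -1], [[0, 0, 0.08], [0, 0, 0], -1], [[0, 0, 0.15], [0, 0, 0], -1], [[0, 0, 0.25], [0, 0, 0], -1], [[0, 0, 0.35], [0, 0, 0], -1], [[0, 0, 0.45], [0, 0, 0], -1], [[0, 0, 0.5], [0, 0, 0], -1], [[0, 0, 0.5], [0, 0, 0], -1]]}}

```text
time_s: 4.0
tcp_pos: [0.5661, -0.315, 0.1832]
ee_rot: [2.149, 2.284, 0.002]
contact_force: [0.0, -0.5, -1.3]
width: 0.0419
grasp_force: 15.0
```

```bash
python3 go.py .454 .247 .17 -.023
python3 - <<'E'
from h import *
import cv2
f=grab_frame("side")["image"][180:350,250:420];g=grab_frame("top")["image"][170:270,150:250]
cv2.imwrite("pics/d2.png",np.hstack([cv2.resize(f,(400,400),interpolation=2),cv2.resize(g,(400,400),interpolation=2)]))
E
```

```text
pos [ 0.5661 -0.315   0.1832] shift [-0.3737  1.8734 -0.044 ] turn [ 0.001   0.0014 -0.0268] t 4.0 F [ 0.  -0.5 -1.3] w 0.041883394104966505 14.99556280206889
```

View pics/d2.png

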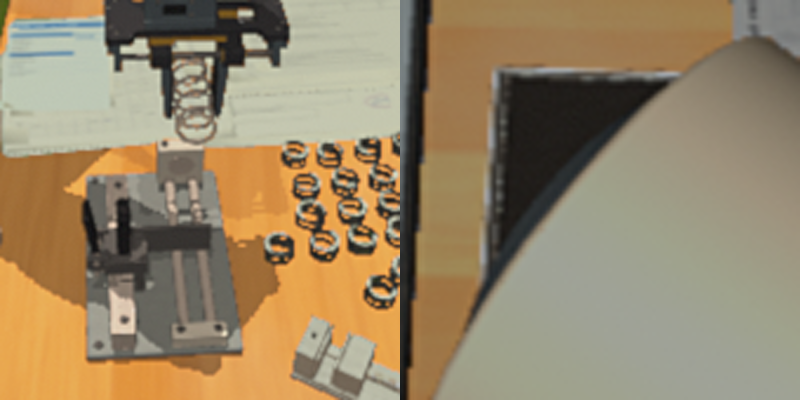

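The spring is held level with its axis along y, and the tray is clear. I'll carry it over.

Emit:
{"method": "move_arm", "body": {"moves": [[[-0.01, 0.05, 0], [0, 0, 0], -1], [[-0.03, 0.15, 0], [0, 0, 0], -1], [[-0.06, 0.28, 0], [0, 0, 0], -1], [[-0.08, 0.42, 0], [0, 0, 0], -1], [[-0.11, 0.56, 0], [0, 0, 0], -1], [[-0.14, 0.7, 0], [0, 0, 0], -1], [[-0.17, 0.84, 0], [0, 0, -0.005], -1], [[-0.2, 0.96, 0], [0, 0, -0.01], -1]]}}

```text
time_s: 4.9
tcp_pos: [0.5029, -0.0237, 0.1786]
ee_rot: [-2.187, -2.252, 0.001]
contact_force: [0.7, -0.0, -1.1]
width: 0.042
grasp_force: 15.0
```

Emit:
{"method": "move_arm", "body": {"moves": [[[-0.03, 0.15, 0], [0, 0, 0], -1], [[-0.06, 0.3, 0], [0, 0, 0], -1], [[-0.09, 0.45, 0], [0, 0, 0], -1], [[-0.12, 0.6, 0], [0, 0, -0.005], -1], [[-0.15, 0.74, 0], [0, 0, -0.01], -1], [[-0.17, 0.84, 0], [0, 0, -0.015], -1], [[-0.17, 0.9, 0], [0, 0, -0.017], -1], [[-0.17, 0.91, 0], [0, 0, -0.017], -1]]}}

```text
time_s: 5.7
tcp_pos: [0.4522, 0.2486, 0.1786]
ee_rot: [-2.245, -2.197, 0.002]
contact_force: [0.7, 0.5, -1.3]
width: 0.0422
grasp_force: 15.0
```

```bash
python3 go.py .454 .247 .01 -.023
```

```text
pos [0.4522 0.2486 0.1786] shift [ 0.006  -0.0054 -0.5621] turn [ 0.     -0.0005 -0.0005] t 5.7 F [ 0.7  0.5 -1.3] w 0.042204986512860206 14.995791027322412
```

Emit:
{"method": "move_arm", "body": {"moves": [[[0, 0, -0.1], [0, 0, 0], -1], [[0, 0, -0.22], [0, 0, 0], -1], [[0, 0, -0.34], [0, 0, 0], -1], [[0, 0, -0.44], [0, 0, 0], -1], [[0, 0, -0.5], [0, 0, 0], -1], [[0, 0, -0.53], [0, 0, 0], -1], [[0, 0, -0.55], [0, 0, 0], -1], [[0, 0, -0.55], [0, 0, 0], -1]]}}

```text
time_s: 6.5
tcp_pos: [0.4535, 0.2464, 0.0143]
ee_rot: [-2.248, -2.194, 0.001]
contact_force: [-0.3, -0.0, 0.0]
width: 0.0418
grasp_force: 15.0
```

```bash
python3 go.py .454 .247 .0115 -.023
```

```text
pos [0.4535 0.2464 0.0143] shift [ 0.0015  0.0019 -0.0094] turn [ 0.0001 -0.0002  0.0004] t 6.5 F [-0.3 -0.   0. ] w 0.041813028325549166 14.995565568096936
```

Nearly on the floor: I'll lower a touch more, open slowly, then go up.

Emit:
{"method": "move_arm", "body": {"moves": [[[0, 0, -0.007], [0, 0, 0], -1], [[0, 0, -0.007], [0, 0, 0], -1], [[0, 0, -0.007], [0, 0, 0], 0], [[0, 0, -0.007], [0, 0, 0], 0.2], [[0, 0, -0.007], [0, 0, 0], 0.6], [[0, 0, -0.007], [0, 0, 0], 1], [[0, 0, -0.007], [0, 0, 0], 1], [[0, 0, -0.007], [0, 0, 0], 1]]}}

```text
time_s: 7.3
tcp_pos: [0.4537, 0.2467, 0.0123]
ee_rot: [-2.248, -2.195, 0.0]
contact_force: [-0.0, 0.2, 0.9]
width: 0.0824
grasp_force: 0.0
```

Emit:
{"method": "move_arm", "body": {"moves": [[[0, 0, 0], [0, 0, 0], 1], [[0, 0, 0.03], [0, 0, 0], 1], [[0, 0, 0.1], [0, 0, 0], 1], [[0, 0, 0.25], [0, 0, 0], 1], [[0, 0, 0.4], [0, 0, 0], 1], [[0, 0, 0.55], [0, 0, 0], 1], [[0, 0, 0.58], [0, 0, 0], 1]]}}

```text
time_s: 8.0
tcp_pos: [0.4556, 0.2475, 0.1917]
ee_rot: [2.246, 2.193, 0.011]
contact_force: [0.9, -0.1, -1.5]
width: 0.0913
grasp_force: 0.0
```

```bash
python3 go.py .485 -.397 .19 .06
```

```text
pos [0.4556 0.2475 0.1917] shift [ 0.098  -2.1484 -0.0057] turn [-0.001   0.0022  0.0267] t 8.0 F [ 0.9 -0.1 -1.5] w 0.09126291629171407 0.0
```

Emit:
{"method": "move_arm", "body": {"moves": [[[0, -0.05, 0], [0, 0, 0], 1], [[0.01, -0.18, 0], [0, 0, 0], 1], [[0.02, -0.32, 0], [0, 0, 0], 1], [[0.02, -0.46, 0], [0, 0, 0], 1], [[0.03, -0.6, 0], [0, 0, 0.005], 1], [[0.03, -0.74, 0], [0, 0, 0.01], 1], [[0.04, -0.88, 0], [0, 0, 0.01], 1], [[0.04, -1, 0], [0, 0, 0.01], 1]]}}

```text
time_s: 8.8
tcp_pos: [0.4644, -0.0558, 0.1852]
ee_rot: [-2.213, -2.228, 0.002]
contact_force: [1.4, 0.4, 0.8]
width: 0.0909
grasp_force: 0.0
```

Emit:
{"method": "move_arm", "body": {"moves": [[[0.01, -0.15, 0], [0, 0, 0], 1], [[0.02, -0.3, 0], [0, 0, 0], 1], [[0.03, -0.45, 0], [0, 0, 0.005], 1], [[0.04, -0.6, 0], [0, 0, 0.01], 1], [[0.05, -0.74, 0], [0, 0, 0.015], 1], [[0.06, -0.86, 0], [0, 0, 0.016], 1], [[0.06, -0.96, 0], [0, 0, 0.016], 1], [[0.06, -1, 0], [0, 0, 0.016], 1]]}}

```text
time_s: 9.6
tcp_pos: [0.4822, -0.3558, 0.1847]
ee_rot: [-2.157, -2.281, 0.001]
contact_force: [0.3, 0.4, -0.1]
width: 0.0912
grasp_force: 0.0
```

```bash
python3 go.py .485 -.397 .081 .06
python3 - <<'E'
from h import *
import cv2
f=grab_frame("side")["image"][190:340,255:375];g=grab_frame("top")["image"][170:270,150:250]
cv2.imwrite("pics/d3.png",np.hstack([cv2.resize(f,(480,600),interpolation=2),cv2.copyMakeBorder(cv2.resize(g,(300,300),interpolation=2),0,300,0,0,0)]))
E
```

```text
pos [ 0.4822 -0.3558  0.1847] shift [ 0.0094 -0.1375 -0.3457] turn [-0.0003 -0.0006  0.0014] t 9.6 F [ 0.3  0.4 -0.1] w 0.09121209545553886 0.0
```

View pics/d3.png

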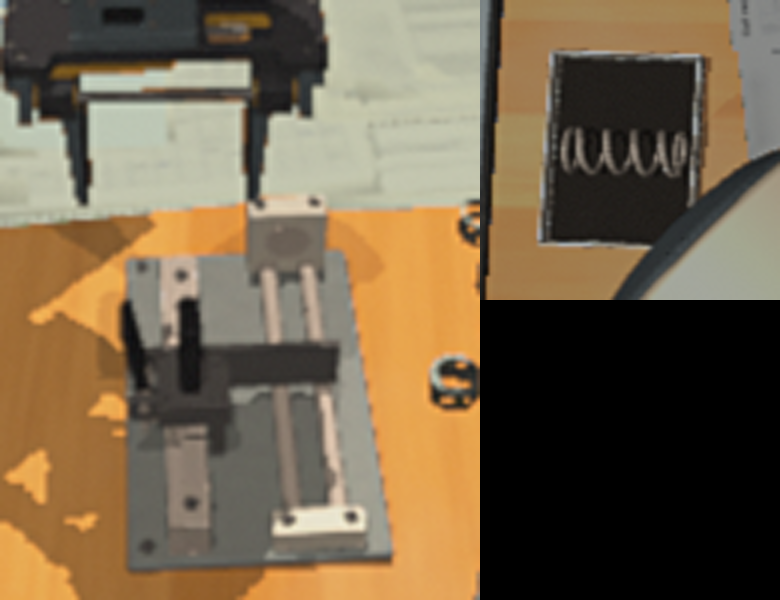

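The spring lies in the tray, and the tab (u 130) and post (u 190) match the estimate. I'll move to the latch and come down.

Emit:
{"method": "move_arm", "body": {"moves": [[[0.005, -0.07, -0.02], [0, 0, 0], 1], [[0.01, -0.137, -0.05], [0, 0, 0.001], 1], [[0.01, -0.137, -0.1], [0, 0, 0.001], 1], [[0.01, -0.137, -0.18], [0, 0, 0.001], 1], [[0.01, -0.137, -0.26], [0, 0, 0.001], 1], [[0.01, -0.137, -0.32], [0, 0, 0.001], 1], [[0.01, -0.137, -0.345], [0, 0, 0.001], 1], [[0.01, -0.137, -0.345], [0, 0, 0.001], 1]]}}

```text
time_s: 10.5
tcp_pos: [0.4863, -0.394, 0.0816]
ee_rot: [-2.151, -2.287, -0.0]
contact_force: [1.2, 0.3, 0.4]
width: 0.0908
grasp_force: 0.0
```

```bash
python3 go.py .4855 -.397 .081 .06
python3 - <<'E'
from h import *
import cv2
f=grab_frame("side")["image"][190:340,255:375]
cv2.imwrite("pics/d4.png",cv2.resize(f,(480,600),interpolation=2))
E
```

```text
pos [ 0.4863 -0.394   0.0816] shift [-0.0027 -0.0099 -0.002 ] turn [-0.0005 -0.0005 -0.0004] t 10.5 F [1.2 0.3 0.4] w 0.09082636732510449 0.0
```

View pics/d4.png

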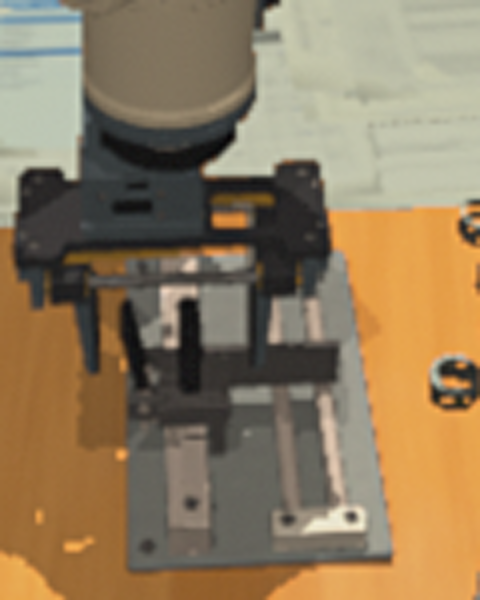

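The fingers (u 90 and 258) straddle the tab and post. I'll shift 3 mm in y and squeeze.

Emit:
{"method": "move_arm", "body": {"moves": [[[-0.003, -0.01, 0], [0, 0, 0], 0.5], [[-0.003, -0.01, 0], [0, 0, 0], 0.2], [[-0.003, -0.01, 0], [0, 0, 0], -1], [[-0.003, -0.01, 0], [0, 0, 0], -1], [[-0.003, -0.01, 0], [0, 0, 0], -1], [[-0.003, -0.01, 0], [0, 0, 0], -1], [[-0.003, -0.01, 0], [0, 0, 0], -1], [[-0.003, -0.01, 0], [0, 0, 0], -1]], "squeeze": 25}}

```text
time_s: 11.35
tcp_pos: [0.4847, -0.3973, 0.083]
ee_rot: [-2.151, -2.287, 0.002]
contact_force: [-9.8, -1.1, 10.3]
width: 0.0354
grasp_force: 25.9
```

```bash
python3 go.py .4855 -.397 .081 .06
```

```text
pos [ 0.4847 -0.3973  0.083 ] shift [ 0.0028  0.0011 -0.0066] turn [-0.0001 -0.0007 -0.0004] t 11.35 F [-9.8 -1.1 10.3] w 0.03537963675732041 25.90925487689674
```

Squeezed (35 mm). Now I slide.

Emit:
{"method": "move_arm", "body": {"moves": [[[-0.003, 0.015, 0], [0, 0, 0], -1], [[-0.004, 0.03, 0], [0, 0, 0], -1], [[-0.005, 0.045, 0], [0, 0, 0], -1], [[-0.006, 0.06, 0], [0, 0, 0], -1], [[-0.007, 0.075, 0], [0, 0, 0], -1], [[-0.008, 0.09, 0], [0, 0, 0], -1], [[-0.008, 0.1, 0], [0, 0, 0], -1], [[-0.008, 0.1, 0], [0, 0, 0], -1]]}}

```text
time_s: 12.15
tcp_pos: [0.4826, -0.3669, 0.083]
ee_rot: [-2.151, -2.288, 0.001]
contact_force: [-8.6, 1.1, 8.5]
width: 0.0357
grasp_force: 26.0
```

```bash
python3 go.py .4837 -.3673 .081 .06
python3 - <<'E'
from h import *
import cv2
f=grab_frame("side")["image"][190:340,255:375]
cv2.imwrite("pics/d5.png",cv2.resize(f,(480,600),interpolation=2))
E
```

```text
pos [ 0.4826 -0.3669  0.083 ] shift [ 0.0037 -0.0015 -0.0066] turn [-0.0001 -0.0005 -0.0005] t 12.15 F [-8.6  1.1  8.5] w 0.035666397770199074 25.95012822188437
```

View pics/d5.png

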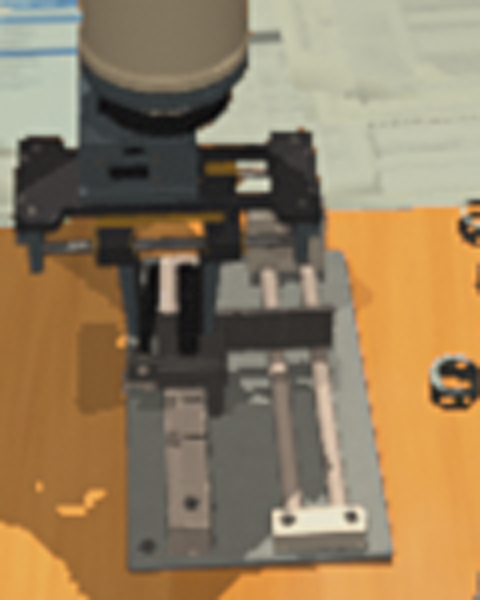

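The carriage moved with the gripper (arm edge v 343→308, about 30 mm). Now I let go.

Emit:
{"method": "move_arm", "body": {"moves": [[[0, 0, 0], [0, 0, 0], 0.2], [[0, 0, 0], [0, 0, 0], 0.5], [[0, 0, 0], [0, 0, 0], 1], [[0, 0, 0], [0, 0, 0], 1], [[0, 0, 0], [0, 0, 0], 1], [[0, 0, 0], [0, 0, 0], 1]]}}

```text
time_s: 12.8
tcp_pos: [0.4839, -0.3676, 0.083]
ee_rot: [2.152, 2.287, 0.0]
contact_force: [-0.3, 0.2, -0.1]
width: 0.0808
grasp_force: 0.0
```

Emit:
{"method": "move_arm", "body": {"moves": [[[0, 0, 0.1], [0, 0, 0], 1], [[0, 0, 0.22], [0, 0, 0], 1], [[0, 0.08, 0.36], [0, 0, 0], 1], [[0, 0.22, 0.45], [0, 0, 0], 1], [[0, 0.36, 0.45], [0, 0, 0], 1], [[0, 0.5, 0.45], [0, 0, 0], 1], [[0, 0.6, 0.45], [0, 0, 0], 1], [[0, 0.6, 0.45], [0, 0, 0], 1]]}}

```text
time_s: 13.6
tcp_pos: [0.4833, -0.1841, 0.2182]
ee_rot: [-2.149, -2.291, -0.001]
contact_force: [-0.4, 0.0, -0.1]
width: 0.091
grasp_force: 0.0
```

```bash
python3 go.py .4837 -.3673 .081 .06
python3 - <<'E'
from h import *
import cv2
f=grab_frame("side")["image"][210:340,265:365];g=grab_frame("top")["image"][160:270,150:260]
cv2.imwrite("pics/d6.png",np.hstack([cv2.resize(f,(460,600),interpolation=2),cv2.copyMakeBorder(cv2.resize(g,(330,330),interpolation=2),0,270,0,0,0)]))
E
```

```text
pos [ 0.4833 -0.1841  0.2182] shift [ 0.0014 -0.6107 -0.4573] turn [-0.0002  0.0001 -0.0012] t 13.6 F [-0.4  0.  -0.1] w 0.09095885482428637 0.0
```

View pics/d6.png

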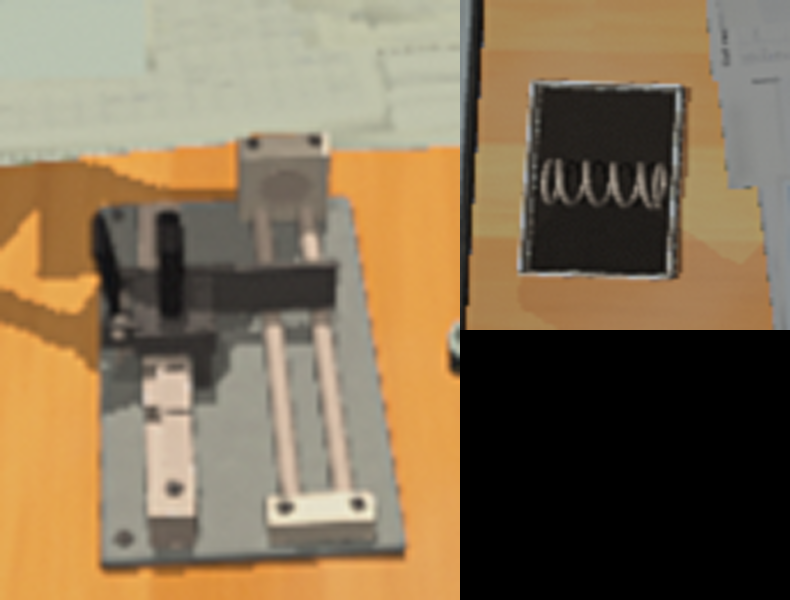

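The tab has swung fully out: the tab-to-post span is 19.3 px now and was 19.5 px at the start. Riding on the rail would shorten it by about 4 px. The carriage is one notch on, and the spring lies in the tray.

```bash
python3 -c "
from plant import *
print(hand_in())"
```

```text
the job is handed in; nothing more can be done
None
```

The job is handed in: the long spring lies in the tray, and the last pictures show the carriage one notch nearer the anvil with the latch dropped in; `hand_in()` gave no verdict.

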